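# Evacuate the pellet die and hold it under the bench press

## Task

Press a sample pellet: first draw the vacuum on the die by squeezing the trigger of the clamped hand pump fully against its stop and letting it spring right back out. Then flip the press's safety catch back off its tooth, pull the press lever all the way down to its stop and keep holding it there: finish with the gripper still holding the lever down, because it springs back up when let go. Leave the beaker, the dish and the tweezers where they are.

Things in the scene. Friction and masses are not known exactly. Their poses are not given: they have to be found in the camera images.
- press: The whole apparatus, fixed: grey base board 186 x 270 mm, top at z 16, with a light grey C-frame press (right), a hand vacuum pump clamped on its side (left) and a steel pipe from pump to die. Origin: centre of the underside; x to the back, y left, z up. In mm: press head x -30 to 83, y -93 to -37, top z 206; ram in it (x 0, y -65) to z 234; pump barrel along y at x 45, z 62, radius 18.
- grip_mid (a point): Middle of the pump's fixed pistol grip: a level bar 106 mm long along the apparatus's x, free end toward the robot, 20 mm thick along y (26 mm at its end knob), 26 mm high, centre 62 mm above the worktop, board 46 mm beneath. Axes as press.
- trigger_pull (a point): Middle of the pump's trigger, 55 mm from its upright hinge, z 62: level black bar 88 x 10 x 20 mm beside the grip, on its -y side. Released, trigger and grip together measure 48 mm across here (outer face to outer face, along y); fully squeezed toward +y, 34 mm. Then their common middle is 7 mm from grip_mid toward the trigger; fingers centred there arrive together. Squeeze both from above.
- trigger (a joint): Trigger angle, rad: 0 released (its spring returns it), 0.26 fully squeezed at its stop. Takes about 6 N at trigger_pull to start and 11 N to squeeze fully.
- catch_tab (a point): Middle of the safety catch's thumb tab, above the right rear of the press head: steel, 16 mm wide along the apparatus's y, 9 mm thick, 28 mm long, 50 mm from the catch's pin. With the catch on it stands nearly upright (0.05 rad toward the robot); swing it to the back (+x) to lift the hook off the tooth on the lever's hub. The point turns with the catch.
- catch_pin (a point): The catch's pin: a level axis along the apparatus's y, fixed, 200 mm above the worktop, in the catch's mid-plane. Axes as press.
- catch (a joint): Catch angle, rad: 0 on (hook in front of the tooth, the lever is blocked), 0.8 flipped fully back against its stop; the lever is free from about 0.35. It stays where it is left; less than 3 N at the tab moves it. Fingers that stand between tab and hook should leave straight up: drawn back toward the robot they pull the hook down again.
- lever_grip (a point): Middle of the grey round grip (21 mm thick, 69 mm long) at the end of the press lever, 130 mm from its axle. The lever is a straight bar at the right of the press, swinging in an upright plane across the apparatus's y; parked it points forward and up, 0.96 rad above level. Pinch the grip from above, fingers closing along the apparatus's y. The point turns with the lever.
- lever_axle (a point): Point on the lever's axle (level, along the apparatus's y) in the plane in which bar and grip swing; 168 mm above the worktop, fixed. Axes as press.
- lever (a joint): Lever angle in rad: 0 parked up, 0.8 fully down at its stop (the grip then points forward, 0.16 rad above level). Its pinion drives the ram, which meets the punch at 0.5. A spring lifts it: about 5 N at the grip to start, about 15 N at the bottom; let go, it goes back up.
- punch (a joint): How far the die's punch is pressed in, in m: 0 untouched, 0.006 with the lever at its stop.
- beaker: Bystander: empty glass beaker, 56 mm across, 62 mm high, standing left of the apparatus. Origin: centre of its underside.
- petri: Bystander: petri dish, 60 mm across, 15 mm high, right of the apparatus. Origin: centre of its underside.
- tweezers: Bystander: steel tweezers, 12 x 120 x 8 mm, lying on the worktop in front of the apparatus. Origin: centre of the underside.

How it is judged:
By the outcome, as a careful person would: the job done as asked, in the order asked, and still so for the second after the job is handed in, while the arm keeps its last pose, push and grip.
It also fails if it takes over 64 s, if anything falls off the work surface, if the arm or the gripper's body presses on something with over 40 N, if the wrist force passes 120 N, or if a joint passes its speed limit or range.

## Robot

A 6-joint arm with a two-finger parallel gripper is mounted at the origin on a cart in front of the work surface, level with it; the furniture and walls round the work are solid. World frame = base frame: x ahead of the robot, y to its left, z up, the work surface at z = 0. Lengths are in mm, angles in rad, forces in N, time in s.
With the tool pointing down it reaches from about 350 to 775 mm from the base axis. Payload 5.5 kg.
Tool frame: the origin (TCP) lies at the very end of the fingers, on their centre line; the grasp point (between the pads) lies 19 mm behind it; z points along the fingers, y is the line along which they close (so a half turn about z gives the same grasp; the last joint's range is limited). The gripper opens to 85 mm and grips with 20 to 120 N. Pads are 22 mm wide; open, the fingers measure 114 mm over their backs; the gripper's body (76 mm by 85 mm) begins 54 mm behind the grasp point. The pads swing forward as they close: fully open they stand 13 mm farther back than shut.
Start: joints at [1.177, 0.313, 0.046, 1.304, 0, 1.431], TCP at [144.396, 556.616, 231.323] pointing down, gripper open.
Joint ranges: [-2.76, 2.76], [-0.86, 1.69], [-1.03, 1.26], [-2.2, 2.34], [-1.47, 1.5], [-3.14, 3.14]. Speed limits (rad/s): [2.57, 2.57, 3.14, 3.14, 3.14, 3.14].

## Interface

Orientations are given as a 3x3 rotation matrix whose columns are the frame's x, y, z axes.
In Python, from station import arm gives the robot as it stands.
- The arm moves only by the tool step_arm, never from a script. Its argument "moves" is a list of rows, each a list of 6 numbers: the shift along the tool's x, y, z in m, then the turn, a rotation vector about the tool's x, y, z in degrees. In form: [[tx, ty, tz, wx, wy, wz], ...]. A call has 1 to 20 rows; each row shifts and turns the commanded pose from where the row before left it, along the tool's axes as they then stand; what a row does not reach is not made up. A row lasts 1/8 s, in which the tool goes at most 62.5 mm and 10.7 degrees, less where a joint would pass 70% of its speed; a pose out of reach is approached as far as the arm can. A call is refused whole if a number of a shift passes 0.0625 or a number of a turn 10.7, either way. A call with a gripper value outside its range is refused whole. "fingers" is the closure, from -1 (fully open) to 1 (shut), set as the call begins (left out, the last holds). The fingers move at their own pace and stop on an object; the grip force is fixed at half the most. Time passes only in rows, so rows that do not move let the fingers close. It gives the time, the measured TCP pose, the force, the opening and the grip force at its end, in the units of the state.
- arm.get_state(): the state, without advancing time (a new reading comes with each control period).
- arm.get_image(name): name is "side" or "top" or "wrist"; returns a dict with "frame" (400x640x3 uint8, red, green, blue), "K" (3x3 intrinsics, pixels), "R" (3x3) and "t" (3): a world point X has camera coordinates R X + t; the wrist camera has in their place "tool_from_camera" (4x4, takes a point from camera to tool coordinates, whose origin is the TCP and whose axes are the flange's). Camera axes: x right, y down, z forward; pixel columns grow to the right and rows downward; lengths in mm; the calibration is good to about 2 mm. A picture is of the moment at which its call begins: read the wrist's pose just before it. There is no depth.
- arm.sign_off(): hands the job in; it is judged then, once.
The state is a dict: "t": time; "joints": joint angles; "dq": joint speeds; "effort": joint torques, N m; "eef_pos": TCP position; "tcp_rot": TCP orientation; "force": force on the tool from outside, world axes, zero at the start; "ft_torque": the same for the moment, N m; "opening": opening from 0.0 (shut) to 1.0 (fully open); "gripper_force": force on a finger pad.
Only numpy, scipy, OpenCV 4.12 (cv2) and the standard library are available. Lean on these libraries where they do the work, as an engineer would, in place of code of your own. Each camera call takes 0.05 s, during which the arm holds its last target. There are 200 camera calls.

## Working session

There is one attempt and no reset: what is moved stays moved. The work goes in short steps, Python scripts to look and compute and a tool call to move; the robot and the scene stay as the last step left them, time stands still between calls to the robot, and variables do not carry over. Pictures are saved under pics/ and viewed, at most 11 in all, crops included, and the job is handed in when it is done.

Besides the shell and the picture viewer there is one more tool, called after "Call:" by a JSON object that holds its "name" and its "arguments". step_arm: Moves the arm, as the interface text tells. Its arguments: {"type":"object","properties":{"moves":{"type":"array"},"fingers":{"type":"number"}},"required":["moves"]}

```bash
mkdir -p pics; ls
python3 - <<'E'
from station import arm
import cv2,numpy as np,pickle
s=arm.get_state();print(s)
d={}
for n in("side","top"):
    i=arm.get_image(n);d[n]=i;cv2.imwrite(f"pics/{n}0.png",i["frame"][:,:,::-1]);print(n,i["K"],i["R"],i["t"])
pickle.dump(d,open("cams.pkl","wb"))
E
```

```text
pics
{'t': 0.0, 'joints': array([ 1.17742246e+00,  3.14038194e-01,  4.49812701e-02,  1.30362973e+00,
       -2.52982414e-06,  1.43119408e+00]), 'dq': array([-1.54838852e-04, -4.73808526e-04,  1.94759768e-03, -9.78000218e-05,
       -7.13318681e-04,  5.71102326e-04]), 'effort': array([ 1.71646725e-04, -4.80631149e+01,  2.98528790e+01,  1.95566023e-02,
       -4.48624280e-05, -7.96286599e-06]), 'eef_pos': array([144.16636235, 556.09332992, 230.38833372]), 'tcp_rot': array([[-9.67972326e-01,  2.51055880e-01, -7.22237712e-04],
       [ 2.51056784e-01,  9.67970784e-01, -1.74691364e-03],
       [ 2.60532064e-04, -1.87228673e-03, -9.99998213e-01]]), 'force': array([-0.15038413,  1.16941055, -0.61636625]), 'ft_torque': array([ 0.04386474, -0.02567186, -0.00406529]), 'gripper_force': 0.0, 'opening': 1.001008260505931}
side [[473.03975836   0.         322.9188046 ]
 [  0.         473.03975836 194.20865348]
 [  0.           0.           1.        ]] [[ 0.87797218 -0.4783144  -0.01949827]
 [-0.26082579 -0.44381163 -0.85732208]
 [ 0.40141594  0.75779058 -0.514411  ]] [-460.34262869  342.6522627  1031.37994772]
top [[407.01536639   0.         311.11841459]
 [  0.         407.01536639 197.44768176]
 [  0.           0.           1.        ]] [[-0.01874601 -0.99981995 -0.00294144]
 [-0.99735098  0.01890636 -0.07023939]
 [ 0.07028235  0.00161694 -0.99752583]] [  89.69073268  553.57786008 1147.50388745]
```

View pics/side0.png

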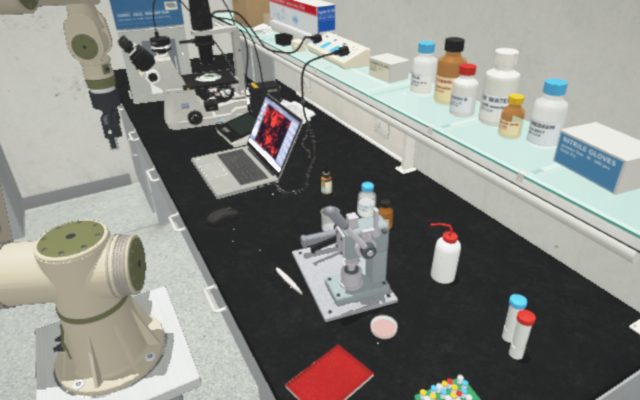

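View pics/top0.png

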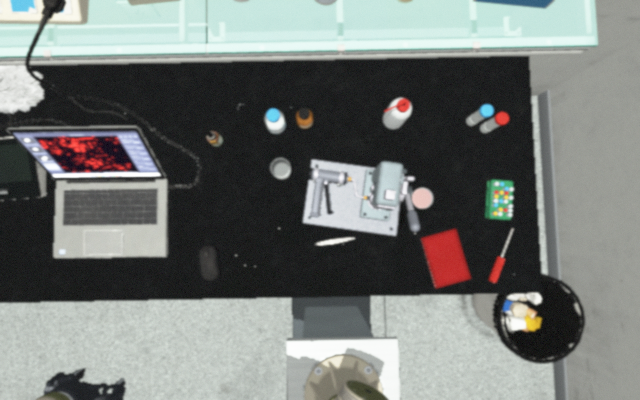

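The top view shows the apparatus at about (352,198), the lever grip at (413,222), and the pump grip at (318,195). I'll enlarge both views.

Run:
```python
import cv2,pickle,numpy as np
d=pickle.load(open("cams.pkl","rb"))
t=d["top"]["frame"][145:250,290:450,::-1];s=d["side"]["frame"][180:330,280:420,::-1]
cv2.imwrite("pics/topc.png",cv2.resize(t,None,fx=5,fy=5,interpolation=cv2.INTER_CUBIC))
cv2.imwrite("pics/sidec.png",cv2.resize(s,None,fx=4,fy=4,interpolation=cv2.INTER_CUBIC))
```

```text
(no output)
```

View pics/topc.png

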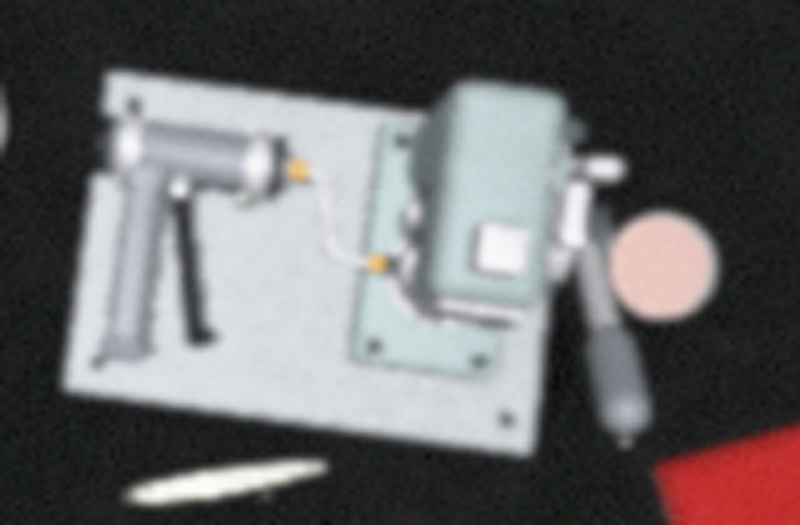

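View pics/sidec.png

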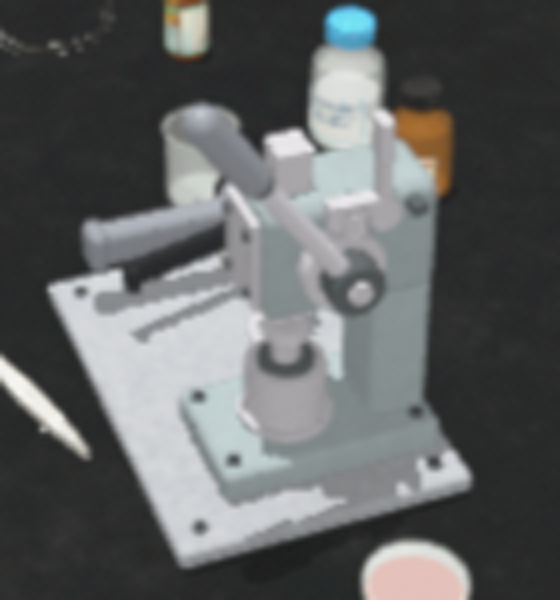

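The enlarged top view shows three board corners at (63,390), (532,456) and (105,70), the ram top at (503,247), the lever grip middle at (620,378), and the catch tab near (608,168). The side view shows the matching points: corners (50,288), (183,560) and (470,480), ram (288,147), grip (232,148), tab (384,150).

```bash
cat > h.py <<'E'
import numpy as np,pickle
from scipy.optimize import least_squares
d=pickle.load(open("cams.pkl","rb"))
def proj(n,X):
    c=d[n];p=c["K"]@(c["R"]@np.asarray(X,float)+c["t"]);return p[:2]/p[2]
def full(n,p):
    f,o=((5,(290,145)) if n=="top" else (4,(280,180)));return (np.array(p)+.5)/f-.5+o
def W(P,a):
    x,y,th=P;c,s=np.cos(th),np.sin(th);return np.array([x+c*a[0]-s*a[1],y+s*a[0]+c*a[1],a[2]])
def inv(P,X):
    c,s=np.cos(P[2]),np.sin(P[2]);e=np.array(X[:2])-P[:2];return np.array([c*e[0]+s*e[1],-s*e[0]+c*e[1],X[2]])
def tri(obs,z=None):
    g=lambda X:np.concatenate([proj(n,X)-full(n,p) for n,p in obs]+([[ (X[2]-z)/1]] if z else []))
    r=least_squares(g,[500,-50,150]);return r.x,r.fun
E
python3 - <<'E'
from h import *
O=[("top",(63,390),(-93,135,16)),("top",(532,456),(-93,-135,16)),("top",(105,70),(93,135,16)),("top",(503,247),(0,-65,234)),
("side",(50,288),(-93,135,16)),("side",(183,560),(-93,-135,16)),("side",(470,480),(93,-135,16)),("side",(288,147),(0,-65,234))]
r=least_squares(lambda P:np.concatenate([proj(n,W(P,a))-full(n,p) for n,p,a in O]),[500,-50,-.1])
P=r.x;print(P);print(r.fun.reshape(-1,2).round(2))
np.save("P.npy",P)
for nm,t,s,z in [("grip",(620,378),(232,148),274.5),("tab",(608,168),(384,150),250),("pumpgrip end",(125,350),(88,243),62)]:
    X,f=tri([("top",t),("side",s)]);Y,f2=tri([("top",t),("side",s)],z)
    print(nm,X.round(1),f.round(2),inv(P,X).round(1),"| z fixed",inv(P,Y).round(1),f2.round(2))
for n in d: print(n,-d[n]["R"].T@d[n]["t"])
E
```

```text
[ 5.54428276e+02 -4.25129772e+01 -1.57747684e-01]
[[ 0.25 -0.03]
 [ 0.06 -0.11]
 [ 0.84  0.23]
 [ 0.21  0.18]
 [-0.68 -0.54]
 [-0.71 -0.21]
 [ 0.84 -0.56]
 [ 0.14 -0.76]]
grip [ 482.9 -148.7  276. ] [ 0.18 -0.39 -0.39  0.06] [ -54.  -116.1  276. ] | z fixed [ -53.8 -115.8  274.7] [-0.07 -0.48 -0.36  0.48  0.2 ]
tab [ 577.9 -152.9  245.7] [-0.35  0.72  0.74 -0.15] [  40.5 -105.3  245.7] | z fixed [  39.7 -106.1  249.5] [ 0.34  0.94  0.61 -1.34 -0.52]
pumpgrip end [502.6  71.3  67.5] [-0.28  0.69  0.72 -0.06] [-69.  104.3  67.5] | z fixed [-68.5 106.1  62.3] [-0.93  0.43  0.8   1.06  0.34]
side [  79.52822019 -849.68546193  815.34065485]
top [ 473.14349133   77.35299372 1183.81155484]
```

```bash
cat >> h.py <<'E'
def onz(n,p,z):
    c=d[n];r=np.linalg.solve(c["R"].T@np.eye(3) if 0 else np.eye(3),c["R"].T@np.linalg.solve(c["K"],[*full(n,p),1]));o=-c["R"].T@c["t"];return o+r*(z-o[2])/r[2]
def plan(s,Xw,yaw):
    """tool-frame shift mm and tool z turn (deg) to bring TCP to Xw, pointing down, y axis along apparatus y"""
    from scipy.spatial.transform import Rotation as Ro
    R=s["tcp_rot"];c,q=np.cos(yaw),np.sin(yaw)
    T=np.array([[-c,-q,0],[-q,c,0],[0,0,-1.]])
    return (R.T@(np.asarray(Xw)-s["eef_pos"])).round(1),Ro.from_matrix(R.T@T).as_rotvec(degrees=True).round(2)
E
python3 - <<'E'
from h import *
from station import arm
P=np.load("P.npy")
for nm,p,z in [("hinge",(180,188),74),("grip left edge r260",(112,265),70),("comb right",(200,265),68),("trig end",(204,338),72),("grip end",(125,356),62),("grip side r300",(107,300),66),("grip R edge top",(155,300),66)]:
    print(nm,inv(P,onz("top",p,z)).round(1))
print("tri hinge..")
X=W(P,(-25,88,200));print(X,plan(arm.get_state(),X,P[2]))
E
```

```text
hinge [24.8 86.2 74. ]
grip left edge r260 [-22.  117.3  70. ]
comb right [-15.1  69.4  68. ]
trig end [-54.7  61.9  72. ]
grip end [-70.2 103.3  62. ]
grip side r300 [-41.2 117.4  66. ]
grip R edge top [-37.5  91.2  66. ]
tri hinge..
[543.56298033  48.32173729 200.        ] (array([-514.1, -391.2,   31. ]), array([-0.09, -0.02, -5.5 ]))
```

Call:
{"name": "step_arm", "arguments": {"moves": [[-0.034, -0.0255, 0, 0, 0, 0], [-0.034, -0.0255, 0, 0, 0, 0], [-0.034, -0.0255, 0, 0, 0, 0], [-0.034, -0.0255, 0, 0, 0, 0], [-0.034, -0.0255, 0, 0, 0, 0], [-0.034, -0.0255, 0, 0, 0, 0], [-0.034, -0.0255, 0, 0, 0, 0], [-0.034, -0.0255, 0, 0, 0, 0], [-0.034, -0.0255, 0, 0, 0, 0], [-0.034, -0.0255, 0, 0, 0, 0], [-0.034, -0.0255, 0, 0, 0, 0], [-0.034, -0.0255, 0, 0, 0, 0], [-0.034, -0.0255, 0, 0, 0, 0], [-0.034, -0.0255, 0, 0, 0, 0], [-0.034, -0.0255, 0, 0, 0, -5.5], [0, 0, 0.02, 0, 0, 0], [0, 0, 0, 0, 0, 0]], "fingers": -0.4}}

```text
t: 2.22
eef_pos: [540.8, 57.8, 209.3]
tcp_rot: [[-0.987, 0.158, -0.004], [0.158, 0.987, 0.0], [0.004, -0.0, -1.0]]
force: [-0.1, 0.3, -0.4]
opening: 0.697
gripper_force: 0.0
```

```bash
cat > w.py <<'E'
import sys,cv2,pickle
from station import arm
from h import *
s=arm.get_state();i=arm.get_image("wrist");n=sys.argv[1]
cv2.imwrite(f"pics/{n}.png",i["frame"][:,:,::-1]);pickle.dump((s,i),open(n+".pkl","wb"))
P=np.load("P.npy");print(s["t"],s["eef_pos"],inv(P,s["eef_pos"]),s["opening"],s["force"],plan(s,s["eef_pos"],P[2])[1]);print(i["tool_from_camera"].round(3))
E
python3 w.py w1
```

```text
2.225 [540.76053109  57.83443868 209.33689292] [-29.2620437   96.95433934 209.33689292] 0.6971085100752585 [-0.1083384   0.26349914 -0.40616553] [-0.02 -0.25 -0.07]
[[-0.00000e+00 -9.59000e-01 -2.84000e-01  7.26520e+01]
 [ 1.00000e+00  0.00000e+00 -2.00000e-03  6.64000e-01]
 [ 2.00000e-03 -2.84000e-01  9.59000e-01 -1.43896e+02]
 [ 0.00000e+00  0.00000e+00  0.00000e+00  1.00000e+00]]
```

View pics/w1.png

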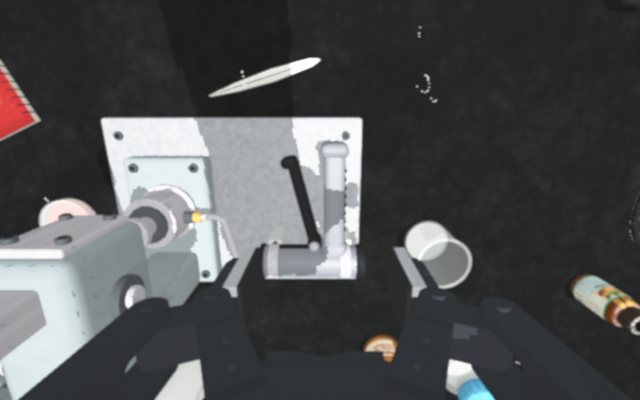

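The wrist view shows the grip running from its end knob (335,148) to the barrel at row 245. The trigger runs from its hinge (314,244) to its end (291,161), with the fingers straddling both.

```bash
cat >> h.py <<'E'
def wz(f,px,z):
    s,i=pickle.load(open(f"{f}.pkl","rb"));T=i["tool_from_camera"];R=s["tcp_rot"]
    o=s["eef_pos"]+R@T[:3,3];r=R@T[:3,:3]@np.linalg.solve(i["K"],[*px,1]);return o+r*(z-o[2])/r[2]
E
python3 - <<'E'
from h import *
P=np.load("P.npy")
for nm,p,z in [("corner FL",(363,118),16),("corner FR",(101,118),16),("hinge",(314,244),74),("trig end",(291,161),72),("grip L",(347,200),62),("grip R",(323,200),62),("knob end",(335,141),62),("trig row205",(303,205),72),("trig outer",(297,205),72)]:
    print(nm,inv(P,wz("w1",p,z)).round(1))
E
```

```text
corner FL [-92. 137.  16.]
corner FR [ -92.3 -132.8   16. ]
hinge [22.7 87.3 74. ]
trig end [-56.5  67.6  72. ]
grip L [-17.5 118.8  62. ]
grip R [-17.5  95.9  62. ]
knob end [-73.1 106.9  62. ]
trig row205 [-15.6  77.4  72. ]
trig outer [-15.6  71.9  72. ]
```

Call:
{"name": "step_arm", "arguments": {"moves": [[0, 0.001, 0.02, 0, 0, 0], [0, 0, 0.035, 0, 0, 0], [0, 0, 0.035, 0, 0, 0], [0, 0, 0.03, 0, 0, 0], [0, 0, 0.02, 0, 0, 0], [0, 0, 0.015, 0, 0, 0], [0, 0, 0.012, 0, 0, 0], [0, 0, 0, 0, 0, 0], [0, 0, 0, 0, 0, 0]], "fingers": -1}}

```text
t: 3.4
eef_pos: [542.7, 59.4, 45.0]
tcp_rot: [[-0.988, 0.157, 0.001], [0.157, 0.988, 0.0], [-0.001, 0.0, -1.0]]
force: [-0.2, 0.5, 0.2]
opening: 0.999
gripper_force: 0.0
```

Call:
{"name": "step_arm", "arguments": {"moves": [[0, 0, 0, 0, 0, 0], [0, 0, 0, 0, 0, 0], [0, 0, 0, 0, 0, 0], [0, 0, 0, 0, 0, 0], [0, 0, 0, 0, 0, 0], [0, 0, 0, 0, 0, 0], [0, 0, 0, 0, 0, 0], [0, 0, 0, 0, 0, 0], [0, 0, 0, 0, 0, 0], [0, 0, 0, 0, 0, 0]], "fingers": 1}}

```text
t: 4.65
eef_pos: [542.9, 60.4, 45.8]
tcp_rot: [[-0.987, 0.158, 0.002], [0.158, 0.987, 0.002], [-0.002, 0.003, -1.0]]
force: [-1.2, 4.0, 7.2]
opening: 0.368
gripper_force: 62.4
```

```bash
python3 w.py w2
python3 - <<'E'
from station import arm
print(arm.get_state()["gripper_force"])
E
```

```text
4.65 [542.86972049  60.44817069  45.83072736] [-27.5896451   99.86695978  45.83072736] 0.36845508631090407 [-1.20063056  4.0060161   7.1682028 ] [ 0.15  0.1  -0.04]
[[-0.00000e+00 -9.59000e-01 -2.84000e-01  7.26440e+01]
 [ 1.00000e+00  0.00000e+00 -2.00000e-03  6.69000e-01]
 [ 2.00000e-03 -2.84000e-01  9.59000e-01 -1.43896e+02]
 [ 0.00000e+00  0.00000e+00  0.00000e+00  1.00000e+00]]
62.42799997329712
```

View pics/w2.png

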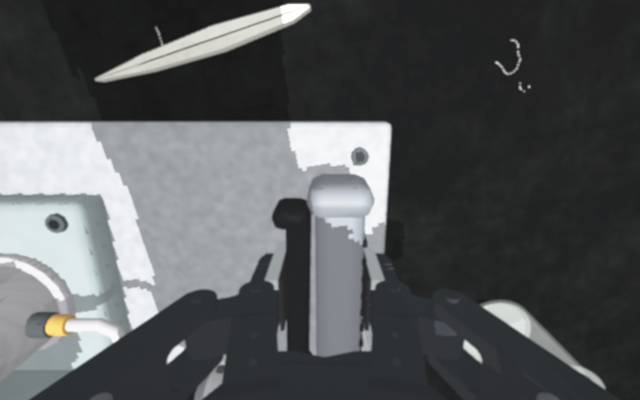

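The trigger (292,260) now lies parallel against the grip, and the full 62 N grip force is on it. It's at its stop, so I'm releasing it.

Call:
{"name": "step_arm", "arguments": {"moves": [[0, 0, 0, 0, 0, 0], [0, 0, 0, 0, 0, 0], [0, 0, 0, 0, 0, 0], [0, 0, 0, 0, 0, 0], [0, 0, 0, 0, 0, 0], [0, 0, 0, 0, 0, 0], [0, 0, 0, 0, 0, 0], [0, 0, 0, 0, 0, 0]], "fingers": -1}}

```text
t: 5.7
eef_pos: [542.2, 59.3, 44.3]
tcp_rot: [[-0.988, 0.157, 0.0], [0.157, 0.988, 0.0], [-0.0, 0.0, -1.0]]
force: [0.4, -0.2, 0.3]
opening: 1.002
gripper_force: 0.0
```

Call:
{"name": "step_arm", "arguments": {"moves": [[0, 0, -0.02, 0, 0, 0], [0, 0, -0.04, 0, 0, 0], [0, 0, -0.05, 0, 0, 0], [0, 0, -0.06, 0, 0, 0], [0, 0, -0.06, 0, 0, 0], [0, 0, -0.05, 0, 0, 0], [0, 0, 0, 0, 0, 0], [0, 0, 0, 0, 0, 0]]}}

```text
t: 6.7
eef_pos: [542.1, 59.3, 323.8]
tcp_rot: [[-0.988, 0.157, -0.0], [0.157, 0.988, 0.0], [0.0, 0.0, -1.0]]
force: [-0.6, -0.0, -0.7]
opening: 0.999
gripper_force: 0.0
```

```bash
python3 w.py w3
python3 - <<'E'
import cv2
a=cv2.imread("pics/w3.png");b=cv2.imread("pics/w1.png")
from station import arm
s=arm.get_image("side")["frame"][180:330,280:420,::-1];o=cv2.imread("pics/side0.png")[180:330,280:420]
cv2.imwrite("pics/w3c.png",cv2.hconcat([cv2.resize(a,(480,300)),cv2.resize(s,(280,300))]))
E
```

```text
6.7 [542.10213794  59.30012885 323.78290228] [-28.16734627  98.61258967 323.78290228] 0.9987559220198453 [-0.61941979 -0.04190209 -0.69666598] [ 0.   -0.01 -0.  ]
[[-0.00000e+00 -9.59000e-01 -2.84000e-01  7.26460e+01]
 [ 1.00000e+00  0.00000e+00 -2.00000e-03  6.65000e-01]
 [ 2.00000e-03 -2.84000e-01  9.59000e-01 -1.43897e+02]
 [ 0.00000e+00  0.00000e+00  0.00000e+00  1.00000e+00]]
```

View pics/w3c.png

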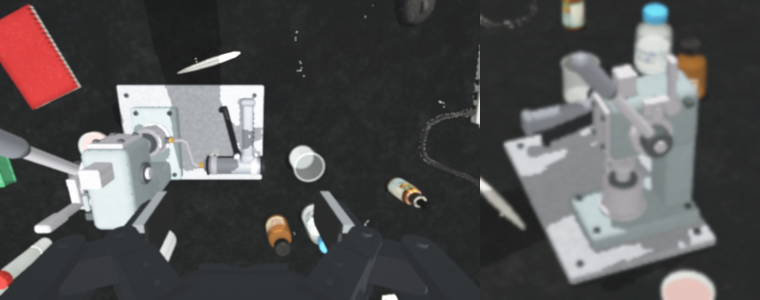

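The trigger is back out: the gap to the grip is visible again at (228,130). I'll move above the gap in front of the catch tab with the fingers shut.

Call:
{"name": "step_arm", "arguments": {"moves": [[-0.005, -0.025, 0, 0, 0, 0], [-0.005, -0.026, 0, 0, 0, 0], [-0.005, -0.026, 0, 0, 0, 0], [-0.005, -0.026, 0, 0, 0, 0], [-0.005, -0.026, 0, 0, 0, 0], [-0.005, -0.025, 0, 0, 0, 0], [-0.005, -0.025, 0, 0, 0, 0], [-0.005, -0.025, 0, 0, 0, 0], [0, 0, 0, 0, 0, 0], [0, 0, 0, 0, 0, 0]], "fingers": 1}}

```text
t: 8.05
eef_pos: [549.1, -147.9, 323.2]
tcp_rot: [[-0.988, 0.157, -0.002], [0.157, 0.988, 0.001], [0.002, 0.001, -1.0]]
force: [-0.1, -0.1, 0.1]
opening: -0.001
gripper_force: 0.0
```

```bash
python3 w.py w4
```

```text
8.05 [ 549.13704073 -147.91926623  323.17712998] [  11.33318525 -104.92874659  323.17712998] -0.0007559680918669554 [-0.1324482  -0.13755221  0.05182683] [ 0.06 -0.12 -0.01]
[[-0.00000e+00 -9.59000e-01 -2.84000e-01  7.26480e+01]
 [ 1.00000e+00  0.00000e+00 -2.00000e-03  6.66000e-01]
 [ 2.00000e-03 -2.84000e-01  9.59000e-01 -1.43896e+02]
 [ 0.00000e+00  0.00000e+00  0.00000e+00  1.00000e+00]]
```

View pics/w4.png

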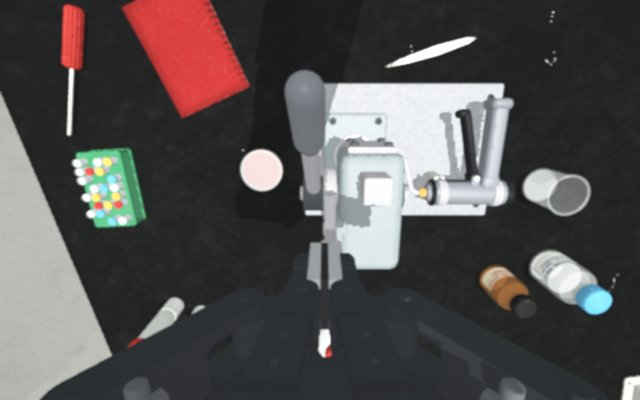

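The fingers hide the tab. The lever grip is at (304,115) and the ram top at (377,190). I'll check these positions, then descend slowly in front of the tab.

Run:
```python
from h import *
P=np.load("P.npy")
for nm,p,z in [("grip c",(304,115),275),("ram",(377,190),234)]: print(nm,inv(P,wz("w4",p,z)).round(1))
```

```text
grip c [ -57.  -116.3  275. ]
ram [ -1.3 -64.6 234. ]
```

Call:
{"name": "step_arm", "arguments": {"moves": [[0, 0, 0.015, 0, 0, 0], [0, 0, 0.015, 0, 0, 0], [0, 0, 0.015, 0, 0, 0], [0, 0, 0.012, 0, 0, 0], [0, 0, 0.01, 0, 0, 0], [0, 0, 0.008, 0, 0, 0], [0, 0, 0.006, 0, 0, 0], [0, 0, 0, 0, 0, 0], [0, 0, 0, 0, 0, 0]]}}

```text
t: 9.22
eef_pos: [549.8, -148.6, 243.6]
tcp_rot: [[-0.988, 0.157, 0.001], [0.157, 0.988, -0.0], [-0.001, -0.0, -1.0]]
force: [-0.1, 0.9, -0.1]
opening: -0.003
gripper_force: 0.0
```

Call:
{"name": "step_arm", "arguments": {"moves": [[-0.004, 0, 0, 0, 0, 0], [-0.004, 0, 0, 0, 0, 0], [-0.004, 0, 0, 0, 0, 0], [-0.004, 0, 0, 0, 0, 0], [-0.004, 0, 0, 0, 0, 0], [-0.004, 0, 0, 0, 0, 0], [-0.004, 0, 0, 0, 0, 0], [-0.004, 0, 0, 0, 0, 0]]}}

```text
t: 10.22
eef_pos: [581.3, -153.4, 243.0]
tcp_rot: [[-0.988, 0.157, -0.001], [0.157, 0.988, 0.0], [0.001, 0.0, -1.0]]
force: [-2.3, 0.2, -0.8]
opening: -0.004
gripper_force: 0.6
```

Call:
{"name": "step_arm", "arguments": {"moves": [[-0.003, 0, 0, 0, 0, 0], [-0.003, 0, 0, 0, 0, 0], [-0.003, 0, 0, 0, 0, 0], [-0.002, 0, 0, 0, 0, 0], [0, 0, 0, 0, 0, 0]]}}

```text
t: 10.85
eef_pos: [592.5, -155.3, 243.3]
tcp_rot: [[-0.988, 0.157, 0.001], [0.157, 0.988, 0.0], [-0.001, 0.0, -1.0]]
force: [-0.1, -0.2, -0.5]
opening: -0.0
gripper_force: 0.1
```

```bash
python3 w.py w5
python3 - <<'E'
import cv2
from station import arm
a=cv2.imread("pics/w5.png")
s=arm.get_image("side")["frame"][160:310,290:430,::-1]
cv2.imwrite("pics/w5c.png",cv2.hconcat([cv2.resize(a[:,160:520],(270,300)),cv2.resize(s,(504,540),interpolation=cv2.INTER_CUBIC)[:300]]))
E
```

```text
10.85 [ 592.45463298 -155.27926555  243.34544149] [  55.26914317 -105.39241638  243.34544149] -0.000420370314993796 [-0.10556201 -0.21823685 -0.54389286] [ 0.01  0.04 -0.  ]
[[-0.00000e+00 -9.59000e-01 -2.84000e-01  7.26450e+01]
 [ 1.00000e+00  0.00000e+00 -2.00000e-03  6.65000e-01]
 [ 2.00000e-03 -2.84000e-01  9.59000e-01 -1.43897e+02]
 [ 0.00000e+00  0.00000e+00  0.00000e+00  1.00000e+00]]
```

View pics/w5c.png

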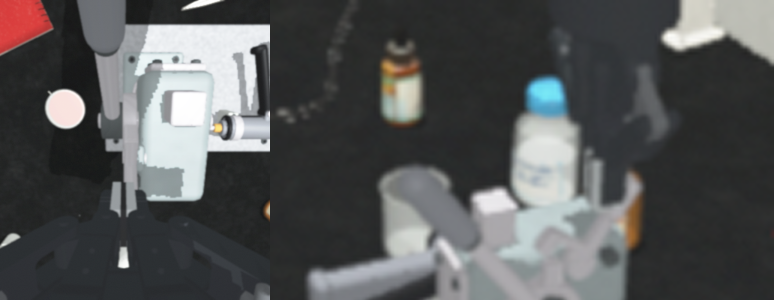

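The fingers have swung the tab back (600,225) and lifted the hook clear (550,240). I'll push a little more, then leave straight up.

Call:
{"name": "step_arm", "arguments": {"moves": [[-0.002, 0, 0, 0, 0, 0], [-0.002, 0, 0, 0, 0, 0], [0, 0, 0, 0, 0, 0]]}}

```text
t: 11.32
eef_pos: [596.2, -155.9, 243.2]
tcp_rot: [[-0.988, 0.157, 0.0], [0.157, 0.988, 0.0], [-0.0, 0.0, -1.0]]
force: [0.1, 0.4, -0.0]
opening: 0.004
gripper_force: 0.3
```

Call:
{"name": "step_arm", "arguments": {"moves": [[0, 0, -0.01, 0, 0, 0], [0, 0, -0.02, 0, 0, 0], [0, 0, -0.03, 0, 0, 0], [0, 0, -0.03, 0, 0, 0], [0, 0, -0.03, 0, 0, 0], [0, 0, 0, 0, 0, 0]]}}

```text
t: 12.08
eef_pos: [597.1, -156.3, 366.8]
tcp_rot: [[-0.988, 0.157, 0.006], [0.157, 0.988, -0.002], [-0.006, -0.001, -1.0]]
force: [-0.4, -0.0, 0.4]
opening: -0.002
gripper_force: 0.0
```

Call:
{"name": "step_arm", "arguments": {"moves": [[0.02, -0.002, 0, 0, 0, 0], [0.02, -0.002, 0, 0, 0, 0], [0.02, -0.002, 0, 0, 0, 0], [0.02, -0.002, 0, 0, 0, 0], [0.02, -0.001, 0, 0, 0, 0], [0.014, -0.001, 0, 0, 0, 0], [0, 0, 0, 0, 0, 0], [0, 0, 0, 0, 0, 0]], "fingers": -0.7}}

```text
t: 13.08
eef_pos: [482.3, -147.9, 363.1]
tcp_rot: [[-0.988, 0.157, 0.0], [0.157, 0.988, 0.0], [-0.0, 0.0, -1.0]]
force: [0.2, -0.3, -0.9]
opening: 0.85
gripper_force: 0.0
```

```bash
python3 w.py w6
```

```text
13.075 [ 482.3443117  -147.93687197  363.11540498] [ -54.62745372 -115.43888784  363.11540498] 0.850162010967699 [ 0.15192304 -0.30237227 -0.87195185] [ 0.01  0.02 -0.01]
[[-0.00000e+00 -9.59000e-01 -2.84000e-01  7.26450e+01]
 [ 1.00000e+00  0.00000e+00 -2.00000e-03  6.65000e-01]
 [ 2.00000e-03 -2.84000e-01  9.59000e-01 -1.43897e+02]
 [ 0.00000e+00  0.00000e+00  0.00000e+00  1.00000e+00]]
```

View pics/w6.png

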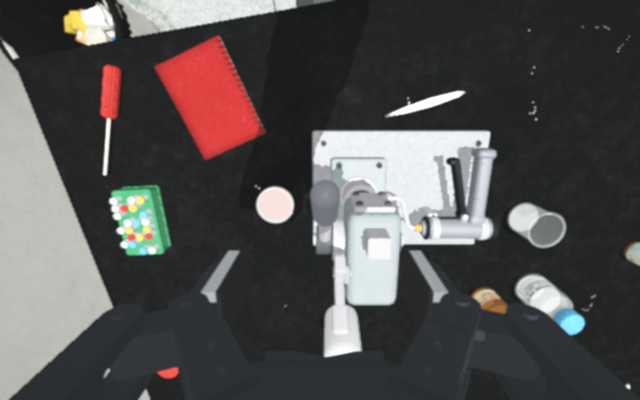

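The grip is at (324,203), centred between the fingers, whose mid-column is 324. The catch tab lies back at (340,330), and the trigger is released.

Run:
```python
from h import *
P=np.load("P.npy")
for nm,p,z in [("grip c",(324,204),275),("ram",(378,243),234)]: print(nm,inv(P,wz("w6",p,z)).round(1))
```

```text
grip c [ -56.3 -115.3  275. ]
ram [ -5.7 -65.  234. ]
```

Call:
{"name": "step_arm", "arguments": {"moves": [[0, 0, 0.02, 0, 0, 0], [0, 0, 0.03, 0, 0, 0], [0, 0, 0.025, 0, 0, 0], [0, 0, 0.02, 0, 0, 0], [0, 0, 0.013, 0, 0, 0], [0, 0, 0, 0, 0, 0]]}}

```text
t: 13.88
eef_pos: [481.7, -147.6, 254.3]
tcp_rot: [[-0.988, 0.157, -0.002], [0.157, 0.988, 0.001], [0.002, 0.001, -1.0]]
force: [-0.1, -0.1, 0.3]
opening: 0.851
gripper_force: 0.0
```

Call:
{"name": "step_arm", "arguments": {"moves": [[0, 0, 0, 0, 0, 0], [0, 0, 0, 0, 0, 0], [0, 0, 0, 0, 0, 0], [0, 0, 0, 0, 0, 0], [0, 0, 0, 0, 0, 0], [0, 0, 0, 0, 0, 0], [0, 0, 0, 0, 0, 0], [0, 0, 0, 0, 0, 0]], "fingers": 1}}

```text
t: 14.88
eef_pos: [482.3, -147.5, 256.1]
tcp_rot: [[-0.988, 0.157, 0.002], [0.157, 0.988, 0.0], [-0.002, 0.001, -1.0]]
force: [0.3, 4.3, 5.2]
opening: 0.228
gripper_force: 58.7
```

Call:
{"name": "step_arm", "arguments": {"moves": [[0.0052, 0, 0.004, 0, 0, 0], [0.0051, 0, 0.004, 0, 0, 0], [0.0047, 0, 0.0045, 0, 0, 0], [0.0047, 0, 0.0045, 0, 0, 0], [0.0043, 0, 0.005, 0, 0, 0], [0.0042, 0, 0.0049, 0, 0, 0], [0.0037, 0, 0.0053, 0, 0, 0], [0.0037, 0, 0.0053, 0, 0, 0], [0, 0, 0, 0, 0, 0]]}}

```text
t: 16.0
eef_pos: [448.1, -142.1, 219.7]
tcp_rot: [[-0.988, 0.157, 0.005], [0.157, 0.988, -0.0], [-0.005, 0.0, -1.0]]
force: [0.7, 4.4, 12.6]
opening: 0.23
gripper_force: 58.3
```

Call:
{"name": "step_arm", "arguments": {"moves": [[0.0032, 0, 0.0056, 0, 0, 0], [0.0031, 0, 0.0057, 0, 0, 0], [0.0026, 0, 0.006, 0, 0, 0], [0.0026, 0, 0.0059, 0, 0, 0], [0.002, 0, 0.0062, 0, 0, 0], [0.002, 0, 0.0062, 0, 0, 0], [0, 0, 0, 0, 0, 0]]}}

```text
t: 16.88
eef_pos: [433.2, -139.7, 184.3]
tcp_rot: [[-0.988, 0.157, 0.005], [0.157, 0.988, -0.0], [-0.005, 0.0, -1.0]]
force: [-0.6, 3.8, 14.5]
opening: 0.229
gripper_force: 58.4
```

Call:
{"name": "step_arm", "arguments": {"moves": [[0.0014, 0, 0.0063, 0, 0, 0], [0.0013, 0, 0.0064, 0, 0, 0], [0, 0, 0, 0, 0, 0]]}}

```text
t: 17.25
eef_pos: [430.8, -139.3, 171.8]
tcp_rot: [[-0.988, 0.156, 0.006], [0.156, 0.988, -0.0], [-0.006, 0.0, -1.0]]
force: [-0.2, 4.1, 16.2]
opening: 0.228
gripper_force: 58.9
```

Call:
{"name": "step_arm", "arguments": {"moves": [[0.0004, 0, 0.002, 0, 0, 0], [0, 0, 0, 0, 0, 0]]}}

```text
t: 17.5
eef_pos: [430.6, -139.3, 170.1]
tcp_rot: [[-0.988, 0.156, 0.006], [0.156, 0.988, -0.001], [-0.006, 0.0, -1.0]]
force: [0.6, 5.9, 15.5]
opening: 0.23
gripper_force: 59.1
```

Call:
{"name": "step_arm", "arguments": {"moves": [[0.0002, 0, 0.002, 0, 0, 0], [0, 0, 0, 0, 0, 0]]}}

```text
t: 17.75
eef_pos: [430.2, -139.2, 168.2]
tcp_rot: [[-0.988, 0.156, 0.006], [0.156, 0.988, -0.001], [-0.006, 0.0, -1.0]]
force: [-1.2, 5.9, 17.3]
opening: 0.226
gripper_force: 59.1
```

Call:
{"name": "step_arm", "arguments": {"moves": [[0.0002, 0, 0.002, 0, 0, 0], [0, 0, 0, 0, 0, 0]]}}

```text
t: 18.0
eef_pos: [429.9, -139.2, 166.1]
tcp_rot: [[-0.988, 0.157, 0.006], [0.157, 0.988, -0.001], [-0.006, 0.0, -1.0]]
force: [-2.0, 5.5, 16.6]
opening: 0.23
gripper_force: 59.2
```

Call:
{"name": "step_arm", "arguments": {"moves": [[0.0002, 0, 0.002, 0, 0, 0], [0, 0, 0, 0, 0, 0]]}}

```text
t: 18.25
eef_pos: [429.7, -139.2, 164.1]
tcp_rot: [[-0.988, 0.157, 0.006], [0.157, 0.988, -0.001], [-0.006, 0.0, -1.0]]
force: [-0.7, 6.0, 16.7]
opening: 0.227
gripper_force: 59.4
```

Call:
{"name": "step_arm", "arguments": {"moves": [[0.0001, 0, 0.002, 0, 0, 0], [0, 0, 0, 0, 0, 0]]}}

```text
t: 18.5
eef_pos: [429.8, -139.2, 163.6]
tcp_rot: [[-0.988, 0.157, 0.007], [0.157, 0.988, -0.001], [-0.007, -0.0, -1.0]]
force: [-4.1, 7.5, 27.7]
opening: 0.225
gripper_force: 60.6
```

```bash
python3 w.py w7
python3 - <<'E'
import cv2
from station import arm
a=cv2.imread("pics/w7.png")
s=arm.get_image("side")["frame"][160:310,270:430,::-1]
cv2.imwrite("pics/w7c.png",cv2.hconcat([cv2.resize(a[:,200:440],(300,500)),cv2.resize(s,(500,469),interpolation=cv2.INTER_CUBIC).repeat(1,0) if 0 else cv2.copyMakeBorder(cv2.resize(s,(500,469),interpolation=cv2.INTER_CUBIC),0,31,0,0,cv2.BORDER_CONSTANT)]))
E
```

```text
18.5 [ 429.75472862 -139.24515295  163.5889498 ] [-107.92948337 -115.11661     163.5889498 ] 0.22510550506603857 [-4.07954299  7.53211649 27.67341118] [-0.02  0.39  0.03]
[[-0.00000e+00 -9.59000e-01 -2.84000e-01  7.26360e+01]
 [ 1.00000e+00  0.00000e+00 -2.00000e-03  6.65000e-01]
 [ 2.00000e-03 -2.84000e-01  9.59000e-01 -1.43899e+02]
 [ 0.00000e+00  0.00000e+00  0.00000e+00  1.00000e+00]]
```

View pics/w7c.png

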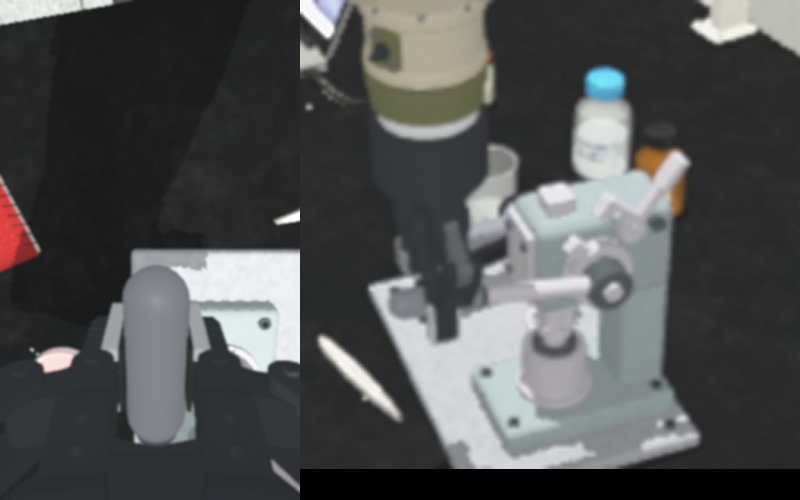

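The force jumped from 17 to 28 N and the descent stopped, so the lever is at its stop. The side view agrees: lever nearly level at (535,290), ram down on the punch, catch back at (665,180). I'll hold for a second to confirm.

Call:
{"name": "step_arm", "arguments": {"moves": [[0, 0, 0, 0, 0, 0], [0, 0, 0, 0, 0, 0], [0, 0, 0, 0, 0, 0], [0, 0, 0, 0, 0, 0], [0, 0, 0, 0, 0, 0], [0, 0, 0, 0, 0, 0], [0, 0, 0, 0, 0, 0], [0, 0, 0, 0, 0, 0]]}}

```text
t: 19.6
eef_pos: [429.7, -139.2, 163.6]
tcp_rot: [[-0.988, 0.157, 0.007], [0.157, 0.988, -0.001], [-0.007, -0.0, -1.0]]
force: [-3.7, 7.7, 27.5]
opening: 0.229
gripper_force: 60.6
```

Steady.

```bash
python3 -c "
from station import arm
print(arm.sign_off())"
```

```text
the job is handed in; nothing more can be done
None
```

I handed the job in at about 20 s: the pump trigger was squeezed fully and sprang back, the catch is flipped back, and the gripper is still holding the lever at its stop with a steady 27 N; the beaker, dish and tweezers were not touched.

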